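# Release the latched key of the dripping tap

## Task

The tap drips because one of the four keys on its control box is still latched down. Tap all four keys lightly with a fingertip, one after another from the robot's left to its right, to feel which one is latched; then press that key down until it unlatches and let it spring up, so that all four keys stand up. Press none of the other keys home, grasp nothing, and leave everything else on the ledge where it is.

Things in the scene. Friction and masses are not known exactly. Their poses are not given: they have to be found in the camera images.
- panel: grey control box of the tap, fixed, 110 (x) x 206 (y) x 58 mm high, on a 22 mm high marble slab; origin at the centre of its underside, z up, y along the row of keys towards key1. Keys at y = +66, +22, -22, -66 mm (key1 to key4), x = 0; a key that is up has its top at z = 74 mm, 16 mm above the box. All four keys look and work alike (see key1, key2)
- key1: white key cap, 34 x 30 mm (x by y), origin at the centre of its flat top face (moves with it), axes as the box's; leftmost as seen from the robot. Any key travels 8.5 mm straight down to a hard stop on a spring: a free key gives from 1.5 N, takes 3.5 N at 4 mm and about 4.7 N at 6.5 mm down, and comes up when let go
- key2: white key cap, 34 x 30 mm (x by y), origin at the centre of its flat top face (moves with it), axes as the box's; second from the robot's left. One of the four keys (varies) starts latched 4 mm down: under less than about 3 N it does not move; pressed slowly nearly to its stop (past 7.5 mm, 6 to 7 N) it unlatches and springs up when let go
- key3: white key cap, 34 x 30 mm (x by y), origin at the centre of its flat top face (moves with it), axes as the box's; third from the robot's left; works as told at key1, key2
- key4: white key cap, 34 x 30 mm (x by y), origin at the centre of its flat top face (moves with it), axes as the box's; rightmost as seen from the robot; works as told at key1, key2
- jar: whitish see-through plastic jar with label and red screw lid, 68 mm wide, 95 mm high, beside the box; origin under its centre; leave alone
- bowl: orange plastic bowl, 136 mm wide, 55 mm high; origin under its centre; leave alone
- saucer: white ceramic saucer, 144 mm wide, 18 mm high; origin under its centre; leave alone
- spatula: wooden spatula lying flat beyond the box, 270 mm long along its x axis; origin under its middle; leave alone
- mug: blue mug, 80 mm wide, 90 mm high, handle at its +y; origin under its centre; leave alone
- soap: green soap bottle, 60 mm wide, 170 mm high; origin under its centre; leave alone

How it is judged:
By the outcome, as a careful person would: the job done as asked, in the order asked, and still so for the second after the job is handed in, with the robot touching nothing.
It also fails if it takes over 51 s, if anything falls off the work surface, if the arm or the gripper's body presses on something with over 40 N, if the wrist force passes 120 N, or if a joint passes its speed limit or range.

## Robot

A 6-joint arm with a two-finger parallel gripper is mounted at the origin on the work surface. World frame = base frame: x ahead of the robot, y to its left, z up, the work surface at z = 0. Lengths are in mm, angles in rad, forces in N, time in s.
With the tool pointing down it reaches from about 400 to 925 mm from the base axis. Payload 12.5 kg.
Tool frame: the origin (TCP) lies at the very end of the fingers, on their centre line; the grasp point (between the pads) lies 19 mm behind it; z points along the fingers, x is the direction in which the jaws open and shut, and the axes are right-handed (so a half turn about z gives the same grasp; the last joint's range is limited). The gripper opens to 95 mm and grips with 3 to 60 N. Pads are 20 mm wide; open, the fingers measure 119 mm over their backs; the gripper's body (75 mm by 180 mm) begins 59 mm behind the grasp point.
Start: joints at [1.032, 0.491, 1.559, -0, 1.092, -0.106], TCP at [262.12, 567.397, 214.661] pointing down, gripper open.
Joint ranges: [-3.1, 3.1], [-0.84, 2.19], [0.05, 2.79], [-1.13, 4.28], [0.06, 2.93], [-2.69, 2.69]. Speed limits (rad/s): [2.22, 2.22, 2.79, 3.14, 3.14, 3.14].

## Interface

Orientations are given as [roll, pitch, yaw] about the fixed x, y, z axes, in that order (R = Rz(yaw) Ry(pitch) Rx(roll)).
In Python, from cell import state, viewer, ticket, look_for, regions_of gives the robot as it stands.
- The arm moves only by the shell command python3 -m inch 'ROWS'. ROWS is JSON, a list of rows, each a list of 7 numbers: the turn, a rotation vector about the world's x, y, z in degrees, then the shift along the world's x, y, z in mm, then the opening, from -1 (shut) to 1 (fully open). In form: [[rx, ry, rz, tx, ty, tz, hand], ...]. A call has 1 to 10 rows; each row shifts and turns the commanded pose from where the row before left it; what a row does not reach is not made up. A row lasts 1/10 s, in which the tool goes at most 50 mm and 8.59 degrees, less where a joint would pass 70% of its speed; a pose out of reach is approached as far as the arm can. A call with a gripper value outside its range is refused whole. The fingers move at their own pace and stop on an object; the grip force is fixed at half the most. Time passes only in rows, so rows that do not move let the fingers close. It gives the time, the measured TCP pose, the force and the opening at its end, in the units of the state.
- state(): the state, without advancing time (a new reading comes with each control period).
- viewer.read_camera(name): name is "side" or "top"; returns a dict with "color" (384x512x3 uint8, red, green, blue), "depth" (384x512 float32, mm along the optical axis (not along the pixel's ray), 0 where there is no reading), "fx", "fy", "cx", "cy" (pixels), "dist_coeffs" ([k1, k2, p1, p2, k3] as OpenCV has them; the pictures are not rectified), "position" and "orientation" of the camera in the world. Camera axes: x right, y down, z forward; pixel columns grow to the right and rows downward; lengths in mm; the calibration is good to about 2 mm. A picture is of the moment at which its call begins.
- ticket.job_done(): hands the job in, once; it reports no verdict.
Trained networks look in the newest picture that a camera, given by its name, has taken for a name from the list of things; names that differ only in an ending like _2 or _b are one class to them, and where a whole thing is asked for, a point or a joint stands for the part that bears it (a point fixed in the world has none). Each returns a list of dicts, best first, with "score" (0 to 1); they miss things now and then, are a little off and sometimes report something else, mostly with a low value. They report only what shows in the picture. A call takes as long as a camera call.
- look_for(name, camera): "box" ([left, top, right, bottom] as shares, 0 to 1, of the picture: columns of its width, rows of its height, round what is visible of it).
- regions_of(name, camera): "pixels" (384x512 bool, what is visible of it) and "box" ([left, top, right, bottom] as shares, 0 to 1, of the picture: columns of its width, rows of its height, round what is visible of it).
The state is a dict: "t": time; "joints": joint angles; "qvel": joint speeds; "tau": joint torques, N m; "eef_pos": TCP position; "tcp_rot": TCP orientation; "ft_force": force on the tool from outside, world axes, zero at the start; "moment": the same for the moment, N m; "opening": opening from 0.0 (shut) to 1.0 (fully open).
Only numpy, scipy, OpenCV 4.12 (cv2) and the standard library are available. Lean on these libraries where they do the work, as an engineer would, in place of code of your own. Each camera call takes 0.05 s, during which the arm holds its last target. There are 200 camera calls.

## Working session

There is one attempt and no reset: what is moved stays moved. The work goes in short steps, Python scripts to look and compute and a shell command to move; the robot and the scene stay as the last step left them, time stands still between calls to the robot, and variables do not carry over. Pictures are saved under pics/ and viewed, on a budget of 10 in all, crops included, one or two more only if the job needs it, and the job is handed in when it is done.

```bash
mkdir -p pics; ls
cat > h.py <<'E'
import numpy as np,cv2
from scipy.spatial.transform import Rotation as Ro
from cell import state, viewer, ticket, look_for, regions_of
def R_of(o):
    o=np.array(o,float)
    return o if o.shape==(3,3) else Ro.from_euler('xyz',o).as_matrix()
def cloud(c):
    K=np.array([[c['fx'],0,c['cx']],[0,c['fy'],c['cy']],[0,0,1]])
    v,u=np.mgrid[0:384,0:512]
    p=cv2.undistortPoints(np.stack([u,v],-1).reshape(-1,1,2).astype(np.float64),K,np.array(c['dist_coeffs'],float)).reshape(384,512,2)
    d=c['depth'][...,None]
    P=np.concatenate([p*d,d],-1)@R_of(c['orientation']).T+np.array(c['position'])
    P[c['depth']<=0]=np.nan
    return P
E
python3 - <<'E'
from h import *
print(state())
ims=[]
for n in('top','side'):
    c=viewer.read_camera(n); P=cloud(c); ims.append(c['color'])
    print(n,c['position'],c['orientation'],c['fx'])
    for k in('panel','key1','jar','bowl','saucer','spatula','mug','soap'):
        for r in regions_of(k,n)[:5]:
            if r['score']<.3: continue
            q=P[r['pixels']]; print(k,round(r['score'],2),np.round(np.array(r['box'])*[512,384,512,384]),np.round(np.nanmedian(q,0)),np.round(np.nanpercentile(q,[3,97],axis=0)).tolist())
    cv2.imwrite(f'pics/{n}.png',c['color'][...,::-1])
    np.save(n+'.npy',P)
E
```

```text
pics
{'t': 0.0, 'joints': array([ 1.03238589e+00,  4.91559627e-01,  1.55945499e+00, -1.61602073e-05,
        1.09171785e+00, -1.05642395e-01]), 'qvel': array([-0.00034639,  0.00079942,  0.00026835, -0.00105662,  0.00112862,
       -0.00089441]), 'tau': array([ 1.27252984e-03, -6.12651443e+01, -2.58173543e+01,  6.92671048e-02,
        4.83260828e-02, -1.14104346e-04]), 'eef_pos': array([261.99280838, 567.15940264, 214.05980546]), 'tcp_rot': array([-3.14148672e+00,  1.13497274e-03,  1.13803580e+00]), 'ft_force': array([ 0.15049912, -0.07424538, -0.80144474]), 'moment': array([-0.00695423, -0.02494851, -0.00772116]), 'opening': 0.9991165714772637}
top [ 488.10169077   18.70923846 1239.33810836] [-3.03090537  0.02376319 -1.54636836] 456.6893051458396
key1 0.73 [255. 221. 265. 232.] [542.  20.  95.] [[527.0, 5.0, 81.0], [560.0, 33.0, 99.0]]
key1 0.71 [272. 212. 285. 231.] [558. -22.  95.] [[540.0, -37.0, 90.0], [573.0, -7.0, 98.0]]
key1 0.55 [304. 205. 318. 219.] [ 583. -106.   95.] [[568.0, -121.0, 90.0], [598.0, -91.0, 99.0]]
jar 0.73 [210. 235. 235. 259.] [489. 116. 115.] [[458.0, 88.0
[... 1257 characters left out ...]
], [584.0, -53.0, 94.0]]
jar 0.63 [179. 171. 206. 212.] [485.  96.  89.] [[457.0, 85.0, 34.0], [517.0, 139.0, 119.0]]
bowl 0.63 [217. 121. 260. 155.] [672. 423.  59.] [[612.0, 329.0, 31.0], [727.0, 455.0, 78.0]]
saucer 0.55 [194. 312. 272. 377.] [ 515. -335.   33.] [[454.0, -396.0, 26.0], [576.0, -275.0, 41.0]]
spatula 0.59 [252. 191. 340. 207.] [722.  75.  26.] [[657.0, 56.0, 23.0], [879.0, 121.0, 42.0]]
mug 0.86 [291. 291. 332. 347.] [ 665. -340.   78.] [[625.0, -377.0, 28.0], [701.0, -300.0, 113.0]]
mug 0.47 [194. 311. 271. 376.] [ 515. -334.   33.] [[453.0, -397.0, 25.0], [576.0, -275.0, 41.0]]
soap 0.92 [193.  95. 213. 150.] [554. 402. 103.] [[527.0, 392.0, 31.0], [582.0, 423.0, 189.0]]
```

Run:
```python
from h import *
for n in('top','side'):
    P=np.load(n+'.npy'); m=(P[...,2]>87)&(P[...,2]<104)&(P[...,0]>515)&(P[...,0]<615)&(P[...,1]>-135)&(P[...,1]<45)
    k,l,s,_=cv2.connectedComponentsWithStats(m.astype(np.uint8),connectivity=4)
    C=[]
    for i in range(1,k):
        if s[i,4]<40: continue
        q=P[l==i]; r=cv2.minAreaRect(q[:,:2].astype(np.float32)); C.append(r[0]); print(n,s[i],np.round(r[0],1),np.round(r[1]),round(r[2]),'med',np.round(np.median(q,0),1))
    im=cv2.imread(f'pics/{n}.png'); cv2.imwrite(f'pics/{n}_c.png',cv2.resize(im[140:300,150:350],None,fx=4,fy=4,interpolation=cv2.INTER_CUBIC)[:600])
a=cv2.imread('pics/top_c.png');b=cv2.imread('pics/side_c.png')
cv2.imwrite('pics/both.png',cv2.resize(np.hstack([a,b]),(800,300)))
```

```text
top [304 203  15  16 164] [ 583.2 -105.4] [33. 30.] 19 med [ 582.7 -106.    94.6]
top [287 209  15  15 157] [570.  -63.7] [33. 29.] 20 med [569.3 -64.   90.6]
top [270 213  15  16 161] [556.6 -22.2] [34. 30.] 19 med [555.8 -21.8  94.6]
top [254 218  14  16 159] [543.6  19.9] [34. 29.] 20 med [544.2  20.3  94.9]
side [208 199  17  13 138] [542.8  17.4] [35. 32.] 16 med [541.6  13.1  95.4]
side [216 209  18  13 158] [555.4 -24.3] [35. 32.] 16 med [554.7 -29.2  95.6]
side [225 220  18  13 146] [568.2 -66.2] [36. 30.] 20 med [568.4 -68.1  92. ]
side [234 230  18  15 181] [ 582.  -108.4] [34. 32.] 17 med [ 581.9 -112.4   95.8]
```

View pics/both.png

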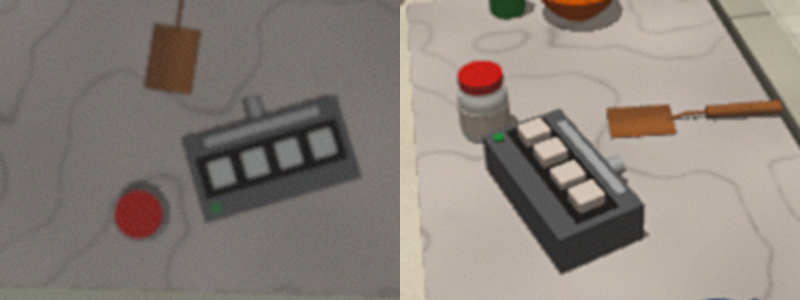

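```bash
python3 -m inch '[[0,0,-3.4,20,-39.1,0,-1],[0,0,-3.4,20,-39.1,0,-1],[0,0,-3.4,20,-39.1,0,-1],[0,0,-3.4,20,-39.1,0,-1],[0,0,-3.4,20,-39.1,0,-1],[0,0,-3.4,20,-39.1,0,-1],[0,0,-3.4,20,-39.1,0,-1]]'; python3 -m inch '[[0,0,-3.4,20,-39.1,-8,-1],[0,0,-3.4,20,-39.1,-8,-1],[0,0,-3.4,20,-39.1,-8,-1],[0,0,-3.4,20,-39.1,-8,-1],[0,0,-3.4,20,-39.1,-8,-1],[0,0,-3.4,20,-39.1,-8,-1],[0,0,-3.4,20,-39.1,-8,-1],[0,0,0,0,0,0,-1],[0,0,0,0,0,0,-1],[0,0,0,0,0,0,-1]]'
```

```text
t: 1.6
eef_pos: [402.7, 292.1, 214.9]
tcp_rot: [3.141, -0.001, 0.72]
ft_force: [1.1, 0.2, 0.7]
opening: 0.471
t: 2.6
eef_pos: [541.8, 20.6, 158.8]
tcp_rot: [-3.141, -0.0, 0.308]
ft_force: [-0.9, -0.9, 0.8]
opening: 0.004
```

```bash
python3 -m inch '[[0,0,0,1,-1.5,-18,-1],[0,0,0,0,0,-18,-1],[0,0,0,0,0,-12,-1],[0,0,0,0,0,-4,-1],[0,0,0,0,0,0,-1],[0,0,0,0,0,0,-1]]'
python3 - <<'E'
from h import *
for i in range(6):
    c=viewer.read_camera('side' if i%2 else 'top'); s=state(); print(np.round(s['eef_pos'],2),np.round(s['ft_force'],2))
cv2.imwrite('pics/s2.png',cv2.resize(c['color'][140:300,150:350,::-1],None,fx=3.5,fy=3.5,interpolation=cv2.INTER_CUBIC))
E
```

```text
t: 3.2
eef_pos: [543.4, 18.8, 107.2]
tcp_rot: [3.141, -0.001, 0.308]
ft_force: [0.4, 1.0, -0.1]
opening: 0.001
[543.42  18.66 107.36] [ 0.33 -0.77 -0.11]
[543.41  18.58 107.34] [ 0.92 -0.11 -0.22]
[543.36  18.52 107.26] [-0.16 -0.99 -0.13]
[543.3   18.49 107.17] [-0.24  0.15 -0.  ]
[543.26  18.46 107.07] [ 0.45 -0.55  0.14]
[543.21  18.47 106.99] [-0.3   0.11  0.17]
```

View pics/s2.png

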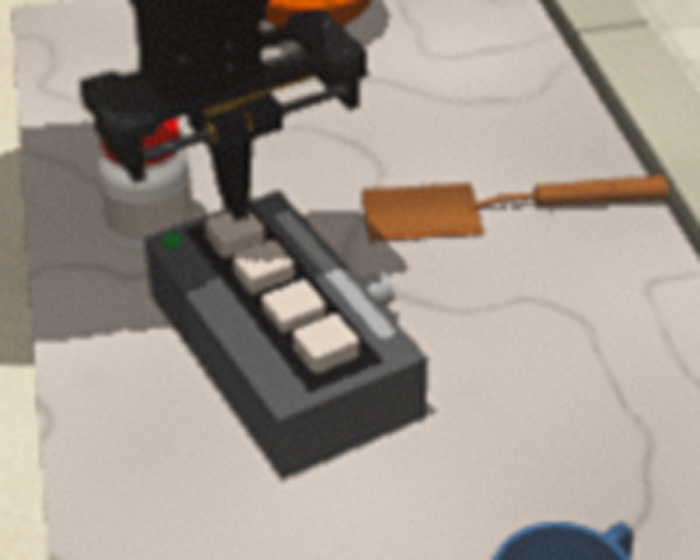

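The finger tip hangs over key1 (tip at about 238,210, cap at 235,232), with the gripper body clear of the jar. I'll now feel downward slowly.

```bash
python3 -m inch '[[0,0,0,0,0,-4,-1],[0,0,0,0,0,-3,-1],[0,0,0,0,0,-1,-1],[0,0,0,0,0,0,-1],[0,0,0,0,0,0,-1]]'; for i in 1 2; do python3 -m inch '[[0,0,0,0,0,-0.6,-1],[0,0,0,0,0,0,-1]]'; done
```

```text
t: 4.0
eef_pos: [543.2, 18.5, 98.6]
tcp_rot: [-3.142, -0.0, 0.307]
ft_force: [-0.8, -0.5, -0.7]
opening: 0.003
t: 4.2
eef_pos: [543.1, 18.5, 98.1]
tcp_rot: [3.142, -0.0, 0.307]
ft_force: [0.4, -0.1, 0.2]
opening: 0.002
t: 4.4
eef_pos: [543.1, 18.5, 97.4]
tcp_rot: [-3.142, -0.0, 0.307]
ft_force: [-0.6, -0.1, 0.5]
opening: 0.006
```

```bash
for i in 1 2 3; do python3 -m inch '[[0,0,0,0,0,-0.5,-1],[0,0,0,0,0,0,-1]]' | grep -E 'eef|ft'; done
```

```text
eef_pos: [543.1, 18.5, 96.9]
ft_force: [1.0, -0.3, 0.1]
eef_pos: [543.1, 18.5, 96.4]
ft_force: [0.2, -0.4, -0.3]
eef_pos: [543.1, 18.5, 96.0]
ft_force: [-0.6, -0.5, 1.6]
```

```bash
for i in 1 2 3; do python3 -m inch '[[0,0,0,0,0,-0.5,-1],[0,0,0,0,0,0,-1]]' | grep -E 'eef|ft'; done
```

```text
eef_pos: [543.1, 18.5, 95.5]
ft_force: [-0.2, -0.3, 1.5]
eef_pos: [543.1, 18.5, 94.9]
ft_force: [0.3, -0.0, 2.5]
eef_pos: [543.1, 18.5, 94.5]
ft_force: [-0.9, 0.2, 1.9]
```

Key1 gives from z≈96 with about 2 N at 1.5 mm down, so it is free. On to key2.

```bash
python3 -m inch '[[0,0,0,0,0,4,-1],[0,0,0,0,0,5,-1],[0,0,0,6.5,-21,0,-1],[0,0,0,6.5,-21,0,-1],[0,0,0,0,0,0,-1],[0,0,0,0,0,-4,-1],[0,0,0,0,0,-2,-1],[0,0,0,0,0,0,-1],[0,0,0,0,0,0,-1]]'| grep -E 'eef|ft'; for i in 1 2 3 ; do python3 -m inch '[[0,0,0,0,0,-0.5,-1],[0,0,0,0,0,0,-1]]' | grep -E 'eef|ft'; done
```

```text
eef_pos: [556.0, -23.0, 97.4]
ft_force: [-0.1, -0.2, -0.3]
eef_pos: [556.1, -23.3, 97.0]
ft_force: [-1.2, -0.0, -0.2]
eef_pos: [556.1, -23.5, 96.4]
ft_force: [0.3, -0.5, 0.8]
eef_pos: [556.1, -23.5, 96.0]
ft_force: [-0.6, -0.3, 0.8]
```

```bash
for i in 1 2 3 ; do python3 -m inch '[[0,0,0,0,0,-0.5,-1],[0,0,0,0,0,0,-1]]' | grep -E 'eef|ft'; done
```

```text
eef_pos: [556.1, -23.5, 95.5]
ft_force: [-0.4, 0.3, 1.3]
eef_pos: [556.1, -23.5, 95.0]
ft_force: [-0.1, -0.0, 1.9]
eef_pos: [556.2, -23.5, 94.5]
ft_force: [0.7, 0.3, 1.7]
```

```bash
python3 -m inch '[[0,0,0,0,0,4,-1],[0,0,0,0,0,5,-1],[0,0,0,6.5,-21,0,-1],[0,0,0,6.5,-21,0,-1],[0,0,0,0,0,0,-1],[0,0,0,0,0,-4,-1],[0,0,0,0,0,-3,-1],[0,0,0,0,0,-1,-1],[0,0,0,0,0,0,-1],[0,0,0,0,0,0,-1]]'| grep -E 'eef|ft'; for i in 1 2 3 4 5 6; do python3 -m inch '[[0,0,0,0,0,-0.5,-1],[0,0,0,0,0,0,-1]]' | grep -E 'eef|ft'; done
```

```text
eef_pos: [569.1, -65.2, 95.5]
ft_force: [0.8, 0.4, 0.7]
eef_pos: [569.1, -65.4, 95.0]
ft_force: [-0.7, -1.1, -0.2]
eef_pos: [569.1, -65.5, 94.4]
ft_force: [0.8, 0.2, 0.7]
eef_pos: [569.1, -65.5, 93.9]
ft_force: [0.1, -0.2, -0.4]
eef_pos: [569.1, -65.5, 93.4]
ft_force: [-0.4, -0.4, -0.0]
eef_pos: [569.1, -65.5, 92.9]
ft_force: [0.3, 0.3, 0.4]
eef_pos: [569.1, -65.5, 92.5]
ft_force: [-0.8, 0.6, 1.0]
```

```bash
for i in 1 2 3 ; do python3 -m inch '[[0,0,0,0,0,-0.3,-1],[0,0,0,0,0,0,-1]]' | grep -E 'eef|ft'; done
```

```text
eef_pos: [569.2, -65.5, 92.3]
ft_force: [-1.5, -0.1, 2.6]
eef_pos: [569.2, -65.5, 92.0]
ft_force: [-0.9, -0.0, 3.6]
eef_pos: [569.2, -65.5, 91.6]
ft_force: [-0.5, 0.3, 5.2]
```

Key3 stands 4 mm lower and resists sharply, so it is the latched one. I'll still tap key4 before pressing it.

```bash
python3 -m inch '[[0,0,0,0,0,5,-1],[0,0,0,0,0,7,-1],[0,0,0,6.5,-21,0,-1],[0,0,0,6.5,-21,0,-1],[0,0,0,0,0,0,-1],[0,0,0,0,0,-4,-1],[0,0,0,0,0,-2,-1],[0,0,0,0,0,0,-1],[0,0,0,0,0,0,-1]]'| grep -E 'eef|ft'; for i in 1 2 3 ; do python3 -m inch '[[0,0,0,0,0,-0.5,-1],[0,0,0,0,0,0,-1]]' | grep -E 'eef|ft'; done
```

```text
eef_pos: [582.0, -106.9, 97.5]
ft_force: [-0.4, 0.7, 0.8]
eef_pos: [582.1, -107.3, 97.1]
ft_force: [-0.6, -0.6, 0.9]
eef_pos: [582.1, -107.5, 96.5]
ft_force: [0.1, -0.4, -0.4]
eef_pos: [582.1, -107.5, 96.1]
ft_force: [-0.8, 0.4, 0.8]
```

```bash
for i in 1 2 3 ; do python3 -m inch '[[0,0,0,0,0,-0.5,-1],[0,0,0,0,0,0,-1]]' | grep -E 'eef|ft'; done
```

```text
eef_pos: [582.1, -107.5, 95.6]
ft_force: [-0.8, 0.4, 1.5]
eef_pos: [582.1, -107.5, 95.0]
ft_force: [-0.7, 0.5, 2.1]
eef_pos: [582.1, -107.5, 94.5]
ft_force: [-0.3, -0.5, 2.0]
```

Key4 is free. Back to key3 for a slow press to about z 88.2 (7.8 mm down).

```bash
python3 -m inch '[[0,0,0,0,0,4,-1],[0,0,0,0,0,5,-1],[0,0,0,-6.5,21,0,-1],[0,0,0,-6.5,21,0,-1],[0,0,0,0,0,0,-1],[0,0,0,0,0,-5,-1],[0,0,0,0,0,-4,-1],[0,0,0,0,0,-1,-1],[0,0,0,0,0,0,-1],[0,0,0,0,0,0,-1]]'| grep -E 'eef|ft'; for i in 1 2 3 4 5; do python3 -m inch '[[0,0,0,0,0,-0.5,-1],[0,0,0,0,0,-0.5,-1],[0,0,0,0,0,0,-1]]' | grep -E 'eef|ft'; done
```

```text
eef_pos: [569.2, -65.9, 93.5]
ft_force: [-1.3, 0.7, -0.1]
eef_pos: [569.1, -65.5, 92.6]
ft_force: [-0.1, 0.4, 0.1]
eef_pos: [569.2, -65.5, 91.7]
ft_force: [-1.3, 0.2, 2.8]
eef_pos: [569.2, -65.5, 90.7]
ft_force: [-1.3, 0.0, 4.8]
eef_pos: [569.2, -65.5, 89.7]
ft_force: [-0.7, -0.1, 5.9]
eef_pos: [569.2, -65.5, 88.8]
ft_force: [-0.1, 0.2, 5.5]
```

```bash
for i in 1 2; do python3 -m inch '[[0,0,0,0,0,-0.4,-1],[0,0,0,0,0,0,-1]]' | grep -E 'eef|ft|^t'; done
```

```text
t: 15.3
eef_pos: [569.2, -65.5, 88.4]
tcp_rot: [3.141, -0.0, 0.307]
ft_force: [-1.7, -0.4, 6.2]
t: 15.5
eef_pos: [569.2, -65.5, 88.0]
tcp_rot: [3.141, -0.0, 0.307]
ft_force: [-2.0, -0.5, 6.1]
```

```bash
python3 -m inch '[[0,0,0,0,0,-0.2,-1],[0,0,0,0,0,0,-1],[0,0,0,0,0,0,-1]]' | grep -E 'eef|ft'; for i in 1 2 3 ; do python3 -m inch '[[0,0,0,0,0,1,-1],[0,0,0,0,0,1,-1],[0,0,0,0,0,0,-1]]' | grep -E 'eef|ft'; done
```

```text
eef_pos: [569.2, -65.5, 87.9]
ft_force: [-2.5, -0.3, 5.4]
eef_pos: [569.2, -65.5, 89.8]
ft_force: [-1.7, 0.4, 4.9]
eef_pos: [569.1, -65.5, 91.6]
ft_force: [-0.6, -0.6, 4.0]
eef_pos: [569.2, -65.5, 93.6]
ft_force: [-0.2, -0.6, 2.5]
```

The key is still pushing up at z 93.6, above its latched height, so it has come free. I'll retract and check.

```bash
python3 -m inch '[[0,0,0,0,0,2,-1],[0,0,0,0,0,4,-1],[0,0,0,0,0,20,-1],[0,0,0,0,0,40,-1],[0,0,0,0,0,40,-1],[0,0,0,-30,0,30,-1],[0,0,0,-40,0,0,-1],[0,0,0,-40,0,0,-1],[0,0,0,-20,0,0,-1],[0,0,0,0,0,0,-1]]'; python3 -m inch '[[0,0,0,0,0,0,-1],[0,0,0,0,0,0,-1],[0,0,0,0,0,0,-1]]'|tail -2
python3 - <<'E'
from h import *
for n in('top','side'):
    c=viewer.read_camera(n); P=cloud(c)
    for k,(x,y) in enumerate([(543,18.6),(556,-23.2),(569,-65.2),(582.3,-107)],1):
        m=(np.hypot(P[...,0]-x,P[...,1]-y)<11); print(n,k,m.sum(),np.round(np.median(P[m][:,2]),1))
    for k in('jar','bowl','saucer','spatula','mug','soap'):
        r=regions_of(k,n)
        if r: print(k,round(r[0]['score'],2),np.round(np.nanmedian(P[r[0]['pixels']],0)))
cv2.imwrite('pics/end.png',cv2.resize(c['color'][...,::-1],(800,600)))
E
```

```text
t: 17.7
eef_pos: [437.0, -65.2, 230.1]
tcp_rot: [-3.141, 0.0, 0.307]
ft_force: [0.4, -0.4, 0.7]
opening: 0.003
ft_force: [-0.2, -0.0, -0.5]
opening: 0.005
top 1 59 94.9
top 2 61 94.6
top 3 59 95.5
top 4 60 95.0
jar 0.7 [488. 117. 116.]
bowl 0.67 [674. 405.  44.]
saucer 0.59 [ 513. -337.   31.]
spatula 0.93 [716.  80.  25.]
soap 0.83 [554. 410. 132.]
side 1 38 96.4
side 2 40 97.0
side 3 45 96.7
side 4 56 96.3
jar 0.88 [485.  97.  87.]
bowl 0.58 [671. 422.  58.]
saucer 0.67 [ 515. -334.   33.]
spatula 0.61 [720.  72.  26.]
mug 0.8 [ 665. -339.   76.]
soap 0.6 [559. 410. 142.]
```

View pics/end.png

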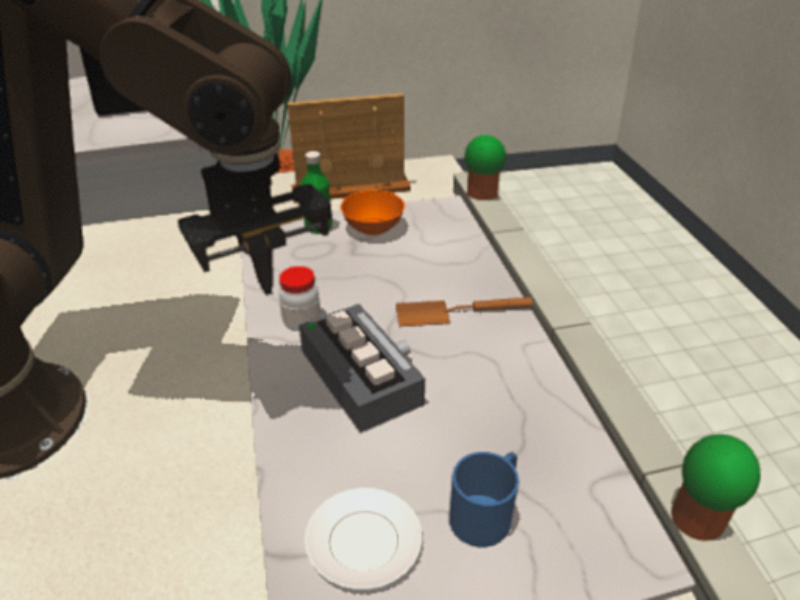

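All four keys stand level (around 340–380, 320–372). The other objects are where they were, and the arm is clear of everything.

```bash
python3 -c "
from h import *
print(ticket.job_done())"
```

```text
the job is handed in; nothing more can be done
None
```

All four keys now stand up and the job is handed in, at about 18 s on the robot clock. Key3, third from the robot's left, was the latched one.

- **Tapping:** I tapped the keys from key1 to key4. Keys 1, 2 and 4 gave softly from z ≈ 96 mm, at about 2 N after 1.5 mm. Key3 stood 4 mm lower and resisted sharply. That tap was a little firmer than meant: the last reading was 5.2 N, at about 0.4 mm of travel.
- **Pressing:** After tapping key4 I returned to key3 and pressed it slowly to about 8.1 mm down, at about 6 N. As I let it up it was still pushing at z 93.6 mm, above its latched height.
- **Final checks:** The four key tops agree within 1 mm in each camera, at about 95 mm in the top view and 96.5 mm in the side view. Every object the networks found is within a few mm of where it started, apart from one larger offset. That was the soap bottle in the side view, 5 to 10 mm across and 39 mm in height, but the top view shows it unmoved. The top-view network missed the mug, but the side view shows it in place. The arm is clear of everything.

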